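# Clamp an egg in the decorating jig

### The job

Push the black knob in so that the rod carries its sprung cup up to the yellow egg and pushes the egg, on its sliding carriage, along until it sits snug between the two rubber cups, the sprung cup pushed part of the way in but not hard against its stop. Then flip the orange cam lever over centre, all the way down, so that it clamps the rod. Treat the egg gently, and do not knock the light bar or disturb the other things on the table.

Things in the scene. Friction and masses are not known exactly. Their poses are not given: they have to be found in the camera images.
- jig: Egg-decorating jig screwed to the table: wooden base 130 x 320 x 20 mm, grey tailstock block, two low steel rails with a white egg carriage, grey headstock. Origin on the table under the tailstock's middle; x away from the robot side, y along the rod towards the headstock, z up. Rod axis at x = 0, 85 mm up. Tailstock: x and y within 28 mm, 98 mm high; two ears beside the lever, up to 128 mm
- rod (a joint): Steel rod 16 mm thick, sliding along jig y in the tailstock; 0 = fully out, grows as pushed in, up to 0.085 m. Unclamped it resists with about 10 N of friction and stays where it is left. Its cup touches the egg before the egg is seated; egg and carriage slide on with under 1 N more; once it is seated in the headstock cup, the push needed grows by 0.7 N per mm as the cup's spring yields
- knob_face (a point): Centre of the outer (-y) flat face of the black knob on the rod's outer end: a disc 44 mm in diameter, 22 mm thick, axis along jig y, 85 mm above the table. Pushing it towards jig +y pushes the rod in
- cup: Sprung rubber ring cup (ring 40 mm in diameter, 6 mm thick, on a black disc) on the rod's inner end. Origin at the ring's centre. Its spring yields 0.7 N per mm; its stop is at 12 mm (8.4 N). With the spring relaxed, the origin is 202 mm in jig y from the knob's outer face. Aim for about half its travel (4 N)
- egg: Yellow wooden egg with two orange bands, 84 mm long, 58 mm thick, 70 g. Origin at its centre, long axis = its y, lying along jig y, loose on four rubber posts of a white carriage that slides easily along jig y. When its end is in a cup, the egg's centre is about 35 mm from the centre of that cup's ring
- lever (a joint): Orange cam lever on the tailstock. 0 = open, leaning 30 degrees from upright to jig -x; grows as it swings over the top to jig +x; 2.094 rad = clamped, level, pointing to jig +x. Its angle from upright to jig +x is (value - 0.524). The cam bites from about 0.9 rad, is hardest just before 1.7 rad (centre), then goes on to its stop with a light push. It needs up to about 10 N at 65 mm from the hinge
- lever_hinge (a point): Point on the lever's hinge axis, 109 mm above the table, over the tailstock; the axis runs along jig y
- lever_tip (a point): End of the lever, 95 mm from the hinge, on its middle line. The lever is a straight bar 20 mm wide (along jig y), 12 mm thick, from 10 to 95 mm from the hinge
- lamp: Light bar fixed over the lever: level, 36 mm wide (jig x 50 to 86 mm), 200 mm long (jig y -100 to 100 mm), underside 226 mm and top 252 mm above the table, on a 14 mm post at jig x = 125, y = -85 mm. Origin = the jig's. It is in the way of a gripper coming straight down on the closing lever: come from the robot side with the tool leaning 30 to 45 degrees
- wax_jar: Amber jar 56 mm across, 60 mm high, origin under its middle; a bystander on the robot side of the egg
- dye_blue: Blue cup 68 mm across, 75 mm high, origin under its middle; a bystander beyond the egg
- dye_red: Brown cup 72 mm across, 70 mm high, origin under its middle; a bystander beyond the knob
- warmer: Yellow ceramic tea-light stand 85 x 85 x 95 mm, origin under its middle; a bystander
- egg_cup: White egg cup with a blue egg, 52 mm across, 95 mm high, origin under its middle; a bystander
- headstock (a point): Middle of the headstock block (56 x 30 mm, 120 mm high), 235 mm along jig y from the origin, on the rod's axis. A rubber ring cup stands out of it towards the egg, screwed out by a different amount each day: once seated in it, the egg's centre lies at jig y = 143 to 157 mm.
- carton: Cardboard box 90 x 130 x 60 mm, origin under its middle; a bystander
- brush: Flat brush 180 mm long lying on the table, roughly along world y on the robot side of the jig; origin near its middle; a bystander

How it is judged:
By the outcome, as a careful person would: the job done as asked, in the order asked, and still so for the second after the job is handed in, with the robot touching nothing.
It also fails if it takes over 61 s, if anything falls off the work surface, if the arm or the gripper's body presses on something with over 40 N, if the wrist force passes 120 N, or if a joint passes its speed limit or range.

### The arm

A 6-joint arm with a two-finger parallel gripper is mounted at the origin on the work surface. World frame = base frame: x ahead of the robot, y to its left, z up, the work surface at z = 0. Lengths are in m, angles in rad, forces in N, time in s.
With the tool pointing down it reaches from about 0.35 to 0.975 m from the base axis. Payload 4.9 kg.
Tool frame: the origin (TCP) lies on the centre line of the jaws, within the pads' length; the fingertips stand ctrl.tcp_to_tips ahead of it and the grasp point (between the pads) lies 3 mm ahead of it (ctrl.tcp_to_tips is the distance from the TCP to the fingertips, in m); z points along the fingers, y is the direction in which the jaws open and shut (so a half turn about z gives the same grasp; the last joint's range is limited). The gripper opens to 85 mm and grips with 20 to 120 N. Pads are 22 mm wide; open, the fingers measure 114 mm over their backs; the gripper's body (76 mm by 85 mm) begins 54 mm behind the grasp point. The pads swing forward as they close: fully open they stand 13 mm farther back than shut.
Start: joints at [-1.465, 0.053, 1.613, -0, 1.476, -0.119], TCP at [0.139, -0.609, 0.253] pointing down, gripper open.
Joint ranges: [-3.01, 3.01], [-1.01, 2.22], [0.06, 2.58], [-1.02, 4.17], [0.09, 2.62], [-3.14, 3.14]. Speed limits (rad/s): [2.57, 2.57, 3.14, 3.14, 3.14, 3.14].

### API

Orientations are given as a rotation vector (axis times angle).
In Python, from station import ctrl, vision gives the robot as it stands.
- The arm moves only by the tool jog_arm, never from a script. Its argument "deltas" is a list of rows, each a list of 7 numbers: the turn, a rotation vector about the tool's x, y, z in rad, then the shift along the tool's x, y, z in cm, then the opening, from 0 (shut) to 1 (fully open). A call has 1 to 12 rows; each row shifts and turns the commanded pose from where the row before left it, along the tool's axes as they then stand; what a row does not reach is not made up. A row lasts 1/12 s, in which the tool goes at most 41.7 mm and 7.16 degrees, less where a joint would pass 70% of its speed; a pose out of reach is approached as far as the arm can. A call with a gripper value outside its range is refused whole. The fingers move at their own pace and stop on an object; "grip_force" is the grip in N (left out, the last holds). Time passes only in rows, so rows that do not move let the fingers close. It gives the time, the measured TCP pose, the force and the opening at its end, in the units of the state.
- ctrl.get_obs(): the state, without advancing time (a new reading comes with each control period).
- vision.get_image(name): name is "scene" or "top"; returns (picture, depth): 400x640x3 uint8, red, green, blue; 400x640 float32, m along the optical axis (not along the pixel's ray), 0 where there is no reading.
- vision.calibration(name): a dict with "fx", "fy", "cx", "cy" (pixels), "dist" ([k1, k2, p1, p2, k3] as OpenCV has them; the pictures are not rectified), "rvec" (rotation vector, rad) and "tvec" (3), from world to camera coordinates, as OpenCV has them. Camera axes: x right, y down, z forward; pixel columns grow to the right and rows downward; lengths in m; the calibration is good to about 2 mm. A picture is of the moment at which its call begins. calibration takes no time and is no camera call.
- ctrl.finish_job(): hands the job in, once; it reports no verdict.
The state is a dict: "t": time; "q": joint angles; "dq": joint speeds; "effort": joint torques, N m; "tool_pos": TCP position; "tool_rot": TCP orientation; "contact_force": force on the tool from outside, world axes, zero at the start; "wrist_torque": the same for the moment, N m; "opening": finger opening in m.
Only numpy, scipy, OpenCV 4.12 (cv2) and the standard library are available. Lean on these libraries where they do the work, as an engineer would, in place of code of your own. Each camera call takes 0.05 s, during which the arm holds its last target. There are 200 camera calls.

## Working session

There is one attempt and no reset: what is moved stays moved. The work goes in short steps, Python scripts to look and compute and a tool call to move; the robot and the scene stay as the last step left them, time stands still between calls to the robot, and variables do not carry over. Pictures are saved under pics/ and viewed, about 8 in all and at most 12, crops included, and the job is handed in when it is done.

Besides the shell and the picture viewer there is one more tool, called after "Call:" by a JSON object that holds its "name" and its "arguments". jog_arm: Moves the arm, as the interface text tells. Its arguments: {"type":"object","properties":{"deltas":{"type":"array"},"grip_force":{"type":"number"}},"required":["deltas"]}

```bash
mkdir -p pics; ls; python3 - <<'E'
from station import ctrl, vision
import cv2
for n in("scene","top"):
    im,d=vision.get_image(n); cv2.imwrite(f"pics/{n}0.png",im[:,:,::-1])
    import numpy as np; np.save(f"pics/{n}0.npy",d); np.save(f"pics/{n}0im.npy",im)
    print(n,vision.calibration(n))
print(ctrl.get_obs(), ctrl.tcp_to_tips)
E
```

```text
pics
scene {'fx': 383.2650652119492, 'fy': 383.2650652119492, 'cx': 316.3545924275878, 'cy': 199.57183337196645, 'dist': array([-0.07682521,  0.        ,  0.        ,  0.        ,  0.        ]), 'rvec': array([ 0.80109901,  2.68604179, -0.92862582]), 'tvec': array([ 0.48864363, -0.13039813,  1.25550088])}
top {'fx': 512.1552381322904, 'fy': 512.1552381322904, 'cx': 321.99450048573493, 'cy': 200.3730521803288, 'dist': array([-0.09937133,  0.        ,  0.        ,  0.        ,  0.        ]), 'rvec': array([ 2.11419744, -2.14890679,  0.15990921]), 'tvec': array([-0.03442919,  0.57146601,  1.28213366])}
{'t': 0.1, 'q': array([-1.46502591e+00,  5.32789243e-02,  1.61415160e+00, -3.10468834e-05,
        1.47602395e+00, -1.19042285e-01]), 'dq': array([ 0.00016464, -0.00048329, -0.00399167, -0.00057498,  0.00045907,
        0.00045766]), 'effort': array([-4.32122115e-04, -3.94904745e+01, -3.71365142e+01, -1.08518539e-04,
        3.91841138e-03, -9.24065006e-06]), 'tool_pos': array([ 0.13923805, -0.60875117,  0.25219636]), 'tool_rot': array([-3.11991548e+00, -3.52187552e-01,  2.91199453e-05]), 'contact_force': array([ 0.05020833,  0.22055341, -0.51005492]), 'wrist_torque': array([ 0.02275305, -0.00585144, -0.06067361]), 'opening': 0.08529480335000564} 0.022
```

View pics/scene0.png

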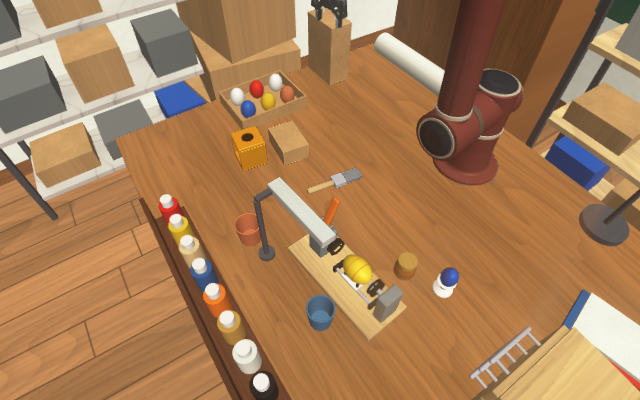

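View pics/top0.png

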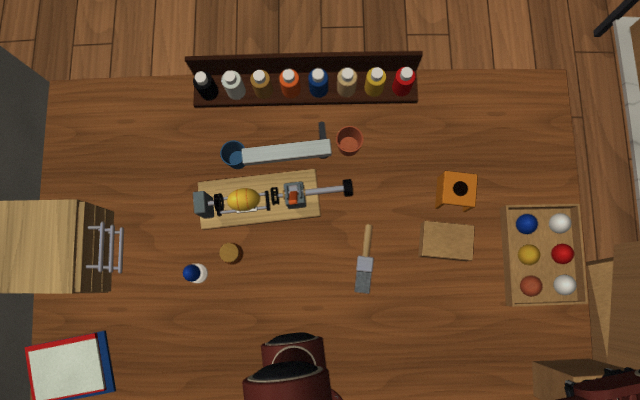

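Scene view: lamp spans (268,180)-(335,245), orange lever at (332,210), egg at (358,268). Top view: knob at (348,187), tailstock (294,194), egg (243,199), headstock (203,205), base corners (198,182)-(320,215). Next I'll build a depth-to-world helper and take a zoomed crop.

```bash
cat > h.py <<'E'
import numpy as np, cv2
from station import ctrl, vision
def cal(n):
    c=vision.calibration(n); K=np.array([[c['fx'],0,c['cx']],[0,c['fy'],c['cy']],[0,0,1]])
    R=cv2.Rodrigues(c['rvec'])[0]; return K,c['dist'],R,c['tvec']
def rays(n,uv):
    K,D,R,t=cal(n); p=cv2.undistortPoints(np.float64(uv).reshape(-1,1,2),K,D).reshape(-1,2)
    return -R.T@t, np.c_[p,np.ones(len(p))]@R      # origin, dirs with camera z=1
def onplane(n,uv,z):
    o,d=rays(n,uv); return o+d*((z-o[2])/d[:,2])[:,None]
def cloud(n,depth):
    v,u=np.mgrid[:400,:640]; o,d=rays(n,np.c_[u.ravel(),v.ravel()])
    P=o+d*depth.reshape(-1,1); P[depth.ravel()<=0]=np.nan; return P.reshape(400,640,3)
def proj(n,P):
    K,D,R,t=cal(n); return cv2.projectPoints(np.float64(P).reshape(-1,1,3),cv2.Rodrigues(R)[0],t,K,D)[0].reshape(-1,2)
E
python3 - <<'E'
from h import *
np.set_printoptions(precision=4,suppress=True)
im=np.load("pics/top0im.npy");d=np.load("pics/top0.npy");P=cloud("top",d);np.save("pics/Ptop.npy",P)
roi=np.zeros((400,640),bool);roi[165:232,190:360]=True
z=P[...,2]
def rect(m,name):
    m=m&roi; k,l,st,c=cv2.connectedComponentsWithStats(m.astype(np.uint8)); i=1+np.argmax(st[1:,4]); q=P[l==i]
    r=cv2.minAreaRect(q[:,:2].astype(np.float32)); print(name,len(q),r,np.median(q[:,2]))
rect((z>.014)&(z<.026),"base")
rect((z>.112)&(z<.128),"headtop")
hsv=cv2.cvtColor(im,cv2.COLOR_RGB2HSV)
egg=(hsv[...,0]>18)&(hsv[...,0]<32)&(hsv[...,1]>190)&(z>.06); rect(egg,"egg")
kn=np.zeros_like(roi);kn[175:200,335:360]=True
rect(kn&(z>.05),"knob+rod"); print(P[187,348],P[188,330],P[189,315],P[194,294])
cv2.imwrite("pics/c1.png",np.hstack([cv2.resize(im[160:235,190:365],None,fx=4.5,fy=4.5,interpolation=cv2.INTER_CUBIC)])[:,:,::-1])
im=np.load("pics/scene0im.npy")
cv2.imwrite("pics/c2.png",cv2.resize(im[170:340,230:420],None,fx=3.5,fy=3.5,interpolation=cv2.INTER_CUBIC)[:,:,::-1])
E
```

```text
base 3346 ((0.5830976963043213, 0.1273895502090454), (0.1315215528011322, 0.3189583718776703), 5.504687309265137) 0.020610335719405848
headtop 282 ((0.5605225563049316, 0.2601760923862457), (0.05716332420706749, 0.03201541677117348), 4.58751916885376) 0.12053435894816089
egg 31 ((0.5675541758537292, 0.1219572126865387), (0.011385910212993622, 0.03260030969977379), 85.6761703491211) 0.09885852397115213
knob+rod 209 ((0.5945996642112732, -0.09753350168466568), (0.042660944163799286, 0.04203740134835243), 5.55322265625) 0.10141041263899297
[ 0.5934 -0.1095  0.1068] [ 0.594  -0.0648  0.0943] [ 0.5921 -0.0272  0.0944] [0.5697 0.0217 0.1546]
```

View pics/c1.png

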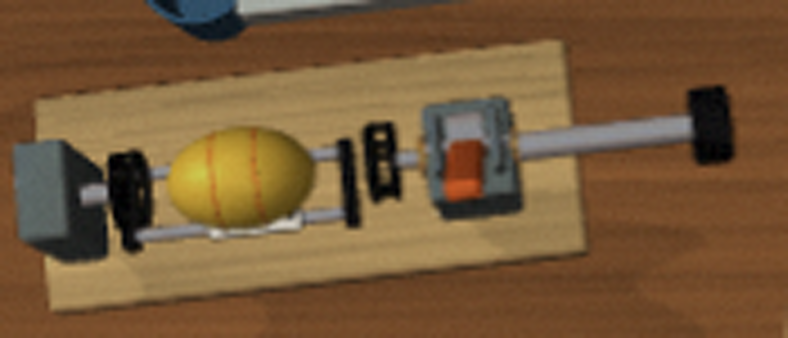

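View pics/c2.png

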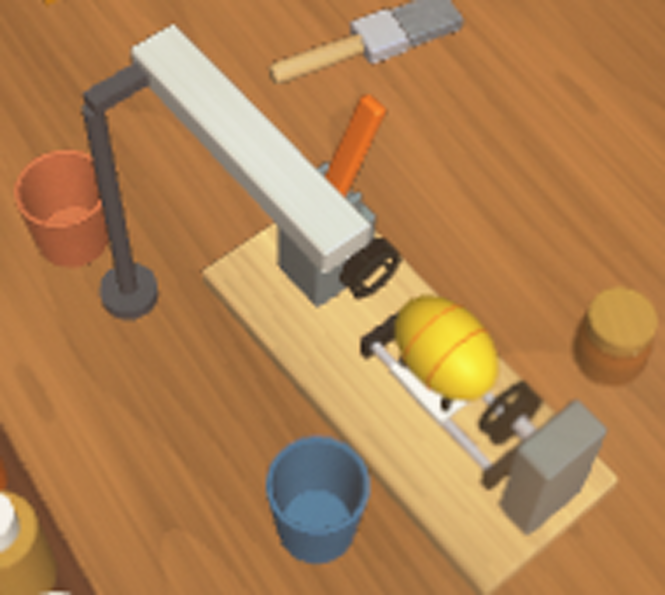

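```bash
cat >> h.py <<'E'
A=np.deg2rad(5.47); ex=np.array([np.cos(A),np.sin(A),0]); ey=np.array([-np.sin(A),np.cos(A),0]); ez=np.array([0,0,1.])
J=np.c_[ex,ey,ez]; O=np.array([.5605,.2602,0])-.235*ey
def jig(P): return (P-O)@J
def world(p): return O+J@np.asarray(p)
def Rlean(deg):
    a=np.deg2rad(deg); z=np.sin(a)*ex-np.cos(a)*ez; y=-ey; return np.c_[np.cross(y,z),y,z]
def Rcur(o): return cv2.Rodrigues(o['tool_rot'])[0]
E
python3 - <<'E'
from h import *
np.set_printoptions(precision=4,suppress=True)
print("O",O)
P=jig(np.load("pics/Ptop.npy"));im=np.load("pics/top0im.npy")
hsv=cv2.cvtColor(im,cv2.COLOR_RGB2HSV)
v,u=np.mgrid[:400,:640]
kn=(u>335)&(u<360)&(v>175)&(v<200)&(P[...,2]>.06)&(hsv[...,2]<60)
q=P[kn];print("knob",len(q),np.percentile(q,[1,5,50,95,99],axis=0))
s=(u>190)&(u<340)&(v>170)&(v<220)
b=(hsv[...,0]<10)&(hsv[...,1]>200)&(hsv[...,2]>120)&s&(P[...,2]>.1)
q=P[b];print("lever top",len(q),np.percentile(q,[1,50,99],axis=0))
e=(hsv[...,0]>18)&(hsv[...,0]<32)&(hsv[...,1]>150)&(u>215)&(u<270)&(v>180)&(v<215)&(P[...,2]>.05)
q=P[e];print("egg",len(q),np.percentile(q,[1,50,99],axis=0))
im2=np.load("pics/scene0im.npy");P2=jig(cloud("scene",np.load("pics/scene0.npy")));h2=cv2.cvtColor(im2,cv2.COLOR_RGB2HSV)
b=(h2[...,0]<12)&(h2[...,1]>200)&(h2[...,2]>150);b[:190]=0;b[230:]=0;b[:,:315]=0;b[:,345:]=0
q=P2[b];print("lever scene",len(q),np.percentile(q,[1,50,99],axis=0))
e=(h2[...,0]>18)&(h2[...,0]<32)&(h2[...,1]>190);e[:250]=0;e[290:]=0;e[:,:335]=0;e[:,378:]=0
q=P2[e];q=q[q[:,2]>.06];print("egg scene",len(q),np.percentile(q,[1,50,99],axis=0))
# headstock ring / cup from dark points near axis
for n,Q,H in(("top",P,hsv),("scene",P2,h2)):
    dk=(H[...,2]<70)&(np.abs(Q[...,0])<.025)&(Q[...,2]>.088)&(Q[...,2]<.115)&(Q[...,1]>.03)&(Q[...,1]<.22)
    print(n,"dark y hist mm",np.histogram(Q[dk][:,1]*1e3,bins=np.arange(30,222,4)))
# start lamp check
print("lamp",np.nanpercentile(P[(P[...,2]>.24)&(P[...,2]<.265)&(v<175)],[2,50,98],axis=0))
o=ctrl.get_obs();R=Rcur(o)
T=Rlean(45);print("rot",cv2.Rodrigues(R.T@T)[0].T)
E
```

```text
O [0.5829 0.0263 0.    ]
knob 144 [[-0.0213 -0.1453  0.088 ]
 [-0.0202 -0.1444  0.0906]
 [-0.0035 -0.1346  0.1038]
 [ 0.0175 -0.1251  0.1102]
 [ 0.0198 -0.1245  0.1126]]
lever top 39 [[-0.0421 -0.0085  0.1321]
 [-0.0313  0.0013  0.1914]
 [-0.0039  0.0063  0.1993]]
egg 529 [[-0.0262  0.0899  0.088 ]
 [-0.0027  0.1265  0.1056]
 [ 0.0255  0.1682  0.1168]]
lever scene 120 [[-0.0364 -0.0058  0.1318]
 [-0.0201  0.0021  0.1643]
 [-0.0049  0.0117  0.195 ]]
egg scene 526 [[-0.0196  0.0975  0.0855]
 [ 0.0087  0.136   0.1046]
 [ 0.0285  0.1708  0.1145]]
top dark y hist mm (array([ 0,  0, 16, 18,  6, 26, 18,  0,  0,  0,  0,  0,  0,  0,  0,  0,  0,
        0,  0,  0,  0,  0,  0,  0,  0,  0,  0,  0,  0,  0,  0,  0,  0,  0,
        0,  0,  0,  0, 20, 24,  5, 30, 15,  0,  0,  1,  0]), array([ 30,  34,  38,  42,  46,  50,  54,  58,  62,  66,  70,  74,  78,
        82,  86,  90,  94,  98, 102, 106, 110, 114, 118, 122, 126, 130,
       134, 138, 142, 146, 150, 154, 158, 162, 166, 170, 174, 178, 182,
       186, 190, 194, 198, 202, 206, 210, 214, 218]))
scene dark y hist mm (array([ 0,  0,  0, 17, 28,  7, 20, 14,  0,  0,  0,  0,  0,  0,  0,  0,  0,
        0,  0,  0,  0,  0,  0,  0,  0,  0,  0,  0,  0,  0,  0,  0,  0,  0,
        0,  0,  0,  0,  0,  0,  0,  0,  0,  0,  0,  0,  0]), array([ 30,  34,  38,  42,  46,  50,  54,  58,  62,  66,  70,  74,  78,
        82,  86,  90,  94,  98, 102, 106, 110, 114, 118, 122, 126, 130,
       134, 138, 142, 146, 150, 154, 158, 162, 166, 170, 174, 178, 182,
       186, 190, 194, 198, 202, 206, 210, 214, 218]))
lamp [[ 0.05   -0.0945  0.2425]
 [ 0.0676 -0.0066  0.2523]
 [ 0.1141  0.0946  0.2568]]
rot [[-0.0526  0.7842  0.1219]]
```

Call:
{"name": "jog_arm", "arguments": {"deltas": [[-0.0066,0.098,0.0152,0,0,0,0],[-0.0066,0.098,0.0152,0,0,0,0],[-0.0066,0.098,0.0152,0,0,0,0],[-0.0066,0.098,0.0152,0,0,0,0],[-0.0066,0.098,0.0152,0,0,0,0],[-0.0066,0.098,0.0152,0,0,0,0],[-0.0066,0.098,0.0152,0,0,0,0],[-0.0066,0.098,0.0152,0,0,0,0],[0,0,0,0,0,0,0],[0,0,0,0,0,0,0]], "grip_force": 40}}

```text
t: 0.93
tool_pos: [0.1386, -0.6088, 0.2516]
tool_rot: [-2.867, -0.135, -1.185]
contact_force: [-1.1, -0.6, 0.5]
opening: -0.0
```

```bash
cat > st.py <<'E'
from h import *
import sys
np.set_printoptions(precision=4,suppress=True)
o=ctrl.get_obs();R=Rcur(o);p=o['tool_pos']
print("t",o['t'],"jig tcp mm",jig(p)*1e3,"F jig",J.T@o['contact_force'],"open",o['opening'],"z,y in jig",J.T@R[:,2],J.T@R[:,1]);print("q",o['q'])
lean=float(sys.argv[1]); print("rot left",cv2.Rodrigues(R.T@Rlean(lean))[0].T)
for a in sys.argv[2:]:
    w=world(np.array(eval(a))/1e3); print(a,"shift cm tool",R.T@(w-p)*100); p=w
E
python3 st.py 45 "(-40,-210,200)" "(0,-185,85)"
```

```text
t 0.9333 jig tcp mm [-502.8623 -589.8108  251.5631] F jig [-1.1255 -0.5263  0.4981] open -3.9967561045457114e-05 z,y in jig [ 0.706  -0.     -0.7082] [-0.0009 -1.     -0.0009]
q [-1.757   0.1158  1.6769  0.7459  1.6063 -0.3538]
rot left [[ 0.      0.0015 -0.0012]]
(-40,-210,200) shift cm tool [ 29.0926 -38.0181  36.3293]
(0,-185,85) shift cm tool [-5.2894 -2.4938 10.9683]
```

Call:
{"name": "jog_arm", "arguments": {"deltas": [[0,0,0,1.21,-1.58,1.51,0],[0,0,0,1.21,-1.58,1.51,0],[0,0,0,1.21,-1.58,1.51,0],[0,0,0,1.21,-1.58,1.51,0],[0,0,0,1.21,-1.58,1.51,0],[0,0,0,1.21,-1.58,1.51,0],[0,0,0,1.21,-1.58,1.51,0],[0,0,0,1.21,-1.58,1.51,0],[0,0,0,1.21,-1.58,1.51,0],[0,0,0,1.21,-1.58,1.51,0],[0,0,0,1.21,-1.58,1.51,0],[0,0,0,1.21,-1.58,1.51,0]]}}

```text
t: 1.93
tool_pos: [0.3524, -0.3975, 0.2285]
tool_rot: [-2.87, -0.143, -1.187]
contact_force: [1.0, 0.0, -0.2]
opening: 0.0001
```

Call:
{"name": "jog_arm", "arguments": {"deltas": [[0,0,0,1.21,-1.58,1.51,0],[0,0,0,1.21,-1.58,1.51,0],[0,0,0,1.21,-1.58,1.51,0],[0,0,0,1.21,-1.58,1.51,0],[0,0,0,1.21,-1.58,1.51,0],[0,0,0,1.21,-1.58,1.51,0],[0,0,0,1.21,-1.58,1.51,0],[0,0,0,1.21,-1.58,1.51,0],[0,0,0,1.21,-1.58,1.51,0],[0,0,0,1.21,-1.58,1.51,0],[0,0,0,1.21,-1.58,1.51,0],[0,0,0,1.21,-1.58,1.51,0]]}}

```text
t: 2.93
tool_pos: [0.5641, -0.1861, 0.2031]
tool_rot: [-2.869, -0.144, -1.191]
contact_force: [0.0, 0.4, -0.1]
opening: 0.0002
```

```bash
python3 st.py 45 "(0,-185,85)"
```

```text
t 2.9333 jig tcp mm [ -38.9565 -209.5788  203.1145] F jig [ 0.0729  0.3977 -0.1401] open 0.00020246269354617073 z,y in jig [ 0.708  -0.0021 -0.7063] [ 0.0025 -1.      0.0056]
q [-0.6598 -0.3206  2.1663  0.7311  0.8103  0.4252]
rot left [[ 0.0021 -0.0012  0.0057]]
(0,-185,85) shift cm tool [-5.5964 -2.5136 11.0945]
```

Call:
{"name": "jog_arm", "arguments": {"deltas": [[0.0003,0,0.0007,-0.7,-0.31,1.39,0],[0.0003,0,0.0007,-0.7,-0.31,1.39,0],[0.0003,0,0.0007,-0.7,-0.31,1.39,0],[0.0003,0,0.0007,-0.7,-0.31,1.39,0],[0.0003,0,0.0007,-0.7,-0.31,1.39,0],[0.0003,0,0.0007,-0.7,-0.31,1.39,0],[0.0003,0,0.0007,-0.7,-0.31,1.39,0],[0.0003,0,0.0007,-0.7,-0.31,1.39,0],[0,0,0,0,0,0,0],[0,0,0,0,0,0,0]]}}

```text
t: 3.77
tool_pos: [0.5994, -0.1583, 0.0834]
tool_rot: [-2.864, -0.135, -1.185]
contact_force: [0.7, 0.4, 0.1]
opening: -0.0002
```

```bash
python3 st.py 45 "(0,-155,85)"
```

```text
t 3.7667 jig tcp mm [  -1.1672 -185.3276   83.4024] F jig [0.7366 0.3323 0.0929] open -0.00021170015795494155 z,y in jig [ 0.7066  0.0024 -0.7076] [ 0.0002 -1.     -0.0031]
q [-0.563  -0.0563  2.1723  0.9416  0.5669  0.2125]
rot left [[-0.0024  0.0008 -0.002 ]]
(0,-155,85) shift cm tool [ 0.1894 -3.0332 -0.0234]
```

Advance 25 mm to touch and read force, then proceed in steps.

Call:
{"name": "jog_arm", "arguments": {"deltas": [[0,0,0,0.08,-0.4,0,0],[0,0,0,0.08,-0.4,0,0],[0,0,0,0,-0.4,0,0],[0,0,0,0,-0.4,0,0],[0,0,0,0,-0.4,0,0],[0,0,0,0,-0.4,0,0],[0,0,0,0,-0.4,0,0],[0,0,0,0,-0.4,0,0],[0,0,0,0,-0.4,0,0]]}}

```text
t: 4.52
tool_pos: [0.5975, -0.1266, 0.0861]
tool_rot: [-2.87, -0.128, -1.193]
contact_force: [-3.9, -10.7, 1.5]
opening: 0.0002
```

Call:
{"name": "jog_arm", "arguments": {"deltas": [[0,0,0,0,-0.25,0,0],[0,0,0,0,-0.25,0,0],[0,0,0,0,-0.25,0,0],[0,0,0,0,-0.25,0,0]]}}

```text
t: 4.85
tool_pos: [0.5966, -0.1165, 0.086]
tool_rot: [-2.87, -0.128, -1.193]
contact_force: [-3.8, -11.2, 1.7]
opening: -0.0002
```

Call:
{"name": "jog_arm", "arguments": {"deltas": [[0,0,0,0,-0.25,0,0],[0,0,0,0,-0.25,0,0],[0,0,0,0,-0.25,0,0],[0,0,0,0,-0.25,0,0]]}}

```text
t: 5.18
tool_pos: [0.5956, -0.1065, 0.086]
tool_rot: [-2.869, -0.128, -1.193]
contact_force: [-3.6, -10.9, 1.1]
opening: -0.0001
```

```bash
python3 st.py 45
```

```text
t 5.1833 jig tcp mm [   0.026  -133.4073   86.0459] F jig [ -4.5809 -10.5069   1.1268] open -0.00010358131493774443 z,y in jig [ 0.7089 -0.007  -0.7053] [-0.0073 -1.      0.0026]
q [-0.4599 -0.1188  2.2255  0.8916  0.4924  0.3336]
rot left [[ 0.007  -0.0025 -0.0033]]
```

Call:
{"name": "jog_arm", "arguments": {"deltas": [[0,0,0,0,-0.15,0,0],[0,0,0,0,-0.15,0,0],[0,0,0,0,-0.15,0,0],[0,0,0,0,-0.15,0,0],[0,0,0,0,-0.15,0,0],[0,0,0,0,-0.15,0,0],[0,0,0,0,-0.15,0,0],[0,0,0,0,-0.15,0,0]]}}

```text
t: 5.85
tool_pos: [0.5945, -0.0946, 0.086]
tool_rot: [-2.869, -0.128, -1.193]
contact_force: [-5.6, -10.8, 1.7]
opening: -0.0002
```

Call:
{"name": "jog_arm", "arguments": {"deltas": [[0,0,0,0,-0.12,0,0],[0,0,0,0,-0.12,0,0],[0,0,0,0,-0.12,0,0],[0,0,0,0,-0.12,0,0],[0,0,0,0,-0.12,0,0],[0,0,0,0,-0.12,0,0],[0,0,0,0,-0.12,0,0],[0,0,0,0,-0.12,0,0]]}}

```text
t: 6.52
tool_pos: [0.5936, -0.0849, 0.086]
tool_rot: [-2.869, -0.128, -1.193]
contact_force: [-5.2, -10.5, 2.1]
opening: -0.0002
```

```bash
cat > look.py <<'E'
from h import *
import sys
np.set_printoptions(precision=1,suppress=True)
n=sys.argv[1]
im,d=vision.get_image("top");P=jig(cloud("top",d));H=cv2.cvtColor(im,cv2.COLOR_RGB2HSV)
e=(H[...,0]>18)&(H[...,0]<32)&(H[...,1]>150)&(P[...,1]>.07)&(P[...,1]<.23)&(abs(P[...,0])<.035)&(P[...,2]>.06)
q=P[e]*1e3;print("egg top",len(q),np.percentile(q[:,1],[1,99]),np.percentile(q[:,1],[1,99]).mean())
dk=(H[...,2]<70)&(abs(P[...,0])<.025)&(P[...,2]>.088)&(P[...,2]<.115)&(P[...,1]>.03)&(P[...,1]<.22)
h,b=np.histogram(P[dk][:,1]*1e3,bins=np.arange(30,222,3));print([(int(x),int(c)) for x,c in zip(b,h) if c])
i2,d2=vision.get_image("scene");np.save("pics/sc.npy",d2);np.save("pics/scim.npy",i2)
c1=cv2.resize(im[130:235,190:365],(800,480),interpolation=cv2.INTER_CUBIC);cv2.imwrite(f"pics/{n}t.png",c1[:,:,::-1])
c2=cv2.resize(i2[170:340,230:420],(660,590),interpolation=cv2.INTER_CUBIC);cv2.imwrite(f"pics/{n}s.png",c2[:,:,::-1])
E
python3 st.py 45; python3 look.py a
```

```text
t 6.5167 jig tcp mm [   0.0422 -111.7208   85.9936] F jig [-6.1875 -9.9107  2.0663] open -0.00015146371900820032 z,y in jig [ 0.7089 -0.0066 -0.7053] [-0.007  -1.      0.0023]
q [-0.4157 -0.139   2.2435  0.8644  0.4649  0.3896]
rot left [[ 0.0066 -0.0026 -0.0033]]
egg top 516 [105.7 184.6] 145.14228929366158
[(93, 10), (96, 22), (99, 8), (102, 5), (105, 16), (108, 23), (111, 13), (114, 1), (183, 21), (186, 19), (189, 7), (192, 6), (195, 27), (198, 17), (207, 1), (216, 3)]
```

Call:
{"name": "jog_arm", "arguments": {"deltas": [[0,0,0,-0.015,-0.1,-0.015,0],[0,0,0,-0.015,-0.1,-0.015,0],[0,0,0,0,0,0,0]]}}

```text
t: 6.87
tool_pos: [0.5933, -0.0829, 0.0864]
tool_rot: [-2.868, -0.128, -1.194]
contact_force: [-3.7, -10.6, 2.1]
opening: -0.0001
```

Call:
{"name": "jog_arm", "arguments": {"deltas": [[0,0,0,0,-0.05,0,0],[0,0,0,0,-0.05,0,0],[0,0,0,0,-0.05,0,0],[0,0,0,0,-0.05,0,0]]}}

```text
t: 7.2
tool_pos: [0.5931, -0.0812, 0.0864]
tool_rot: [-2.869, -0.128, -1.194]
contact_force: [-3.5, -11.8, 2.6]
opening: 0.0003
```

Call:
{"name": "jog_arm", "arguments": {"deltas": [[0,0,0,0,-0.05,0,0],[0,0,0,0,-0.05,0,0]]}}

```text
t: 7.37
tool_pos: [0.5931, -0.0803, 0.0864]
tool_rot: [-2.869, -0.128, -1.194]
contact_force: [-3.5, -12.3, 2.2]
opening: 0.0001
```

Call:
{"name": "jog_arm", "arguments": {"deltas": [[0,0,0,0,-0.05,0,0],[0,0,0,0,-0.05,0,0]]}}

```text
t: 7.53
tool_pos: [0.593, -0.0793, 0.0865]
tool_rot: [-2.869, -0.128, -1.194]
contact_force: [-4.6, -12.6, 1.5]
opening: -0.0003
```

```bash
python3 st.py 45; python3 look.py b
```

```text
t 7.5333 jig tcp mm [  -0.029  -106.0541   86.4605] F jig [ -5.7486 -12.0842   1.4519] open -0.00027153592483006203 z,y in jig [ 0.7095 -0.0073 -0.7046] [-0.0075 -1.      0.0028]
q [-0.4037 -0.1454  2.2485  0.856   0.457   0.4061]
rot left [[ 0.0073 -0.0035 -0.0033]]
egg top 498 [108.8 184.4] 146.59020559784565
[(96, 1), (99, 26), (102, 13), (105, 6), (108, 12), (111, 26), (114, 16), (117, 1), (180, 1), (183, 21), (186, 14), (189, 8), (192, 6), (195, 25), (198, 16), (210, 1), (216, 1)]
```

Call:
{"name": "jog_arm", "arguments": {"deltas": [[0,0,0,0,-0.05,0,0],[0,0,0,0,-0.05,0,0],[0,0,0,0,-0.05,0,0],[0,0,0,0,0,0,0]]}}

```text
t: 7.97
tool_pos: [0.5929, -0.0779, 0.0865]
tool_rot: [-2.869, -0.128, -1.195]
contact_force: [-4.5, -11.2, 2.9]
opening: 0.0002
```

Call:
{"name": "jog_arm", "arguments": {"deltas": [[0,0,0,0,-0.05,0,0],[0,0,0,0,-0.05,0,0],[0,0,0,0,-0.05,0,0],[0,0,0,0,0,0,0]]}}

```text
t: 8.3
tool_pos: [0.5927, -0.0765, 0.0866]
tool_rot: [-2.869, -0.128, -1.195]
contact_force: [-4.9, -11.7, 2.6]
opening: -0.0
```

```bash
python3 st.py 45; python3 look.py c
```

```text
t 8.3 jig tcp mm [   0.0091 -103.199    86.5606] F jig [ -5.9776 -11.2299   2.6036] open -2.5445480379890825e-07 z,y in jig [ 0.7097 -0.0076 -0.7045] [-0.0077 -1.      0.003 ]
q [-0.3975 -0.1481  2.2507  0.8514  0.4528  0.4148]
rot left [[ 0.0076 -0.0037 -0.0033]]
egg top 496 [109.2 184.4] 146.81689517732624
[(99, 23), (102, 14), (105, 8), (108, 6), (111, 24), (114, 19), (117, 2), (180, 1), (183, 18), (186, 18), (189, 6), (192, 6), (195, 31), (198, 12), (201, 1), (207, 1)]
```

View pics/ct.png

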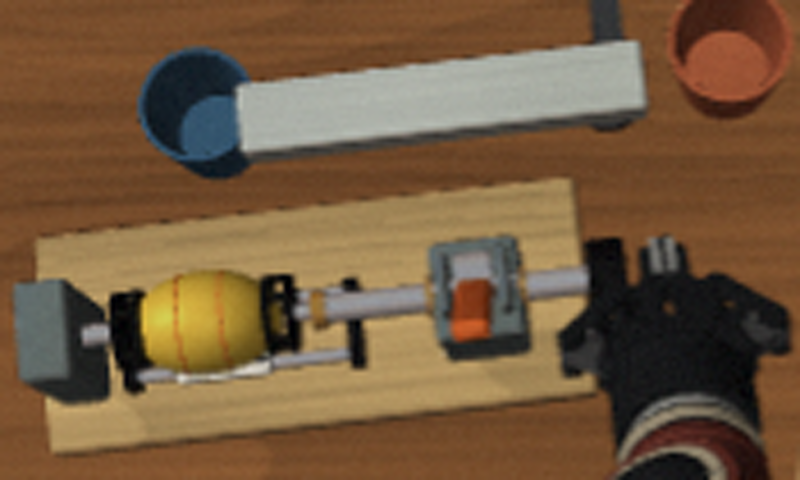

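The top view shows the egg (about (200,322) in the crop) held between both cups: sprung cup at (280,310), headstock cup at (125,345). Force, egg position and ring travel put the spring at about 5–6 mm of its 12. I'll take one reading while moving, then back off.

Call:
{"name": "jog_arm", "arguments": {"deltas": [[0,0,0,0,-0.04,0,0],[0,0,0,0,-0.04,0,0]]}}

```text
t: 8.57
tool_pos: [0.5927, -0.0759, 0.0866]
tool_rot: [-2.87, -0.127, -1.195]
contact_force: [-5.5, -14.0, 2.2]
opening: -0.0001
```

Call:
{"name": "jog_arm", "arguments": {"deltas": [[0,0,0,0,0.1,0,0],[0,0,0,0,0.3,0,0],[0,0,0,0,0.8,0,0],[0,0,0,0,1.0,0,0],[0,0,0,0,1.0,0,0],[0,0,0,0,1.0,0,0],[0,0,0,0,0,0,0]]}}

```text
t: 9.15
tool_pos: [0.5959, -0.1158, 0.0848]
tool_rot: [-2.865, -0.129, -1.187]
contact_force: [0.5, 0.1, 0.5]
opening: 0.0005
```

```bash
python3 st.py 45 "(-110,-140,200)" "(-110,2,190)"; python3 look.py d
```

```text
t 9.15 jig tcp mm [  -0.6116 -142.7005   84.8295] F jig [0.5286 0.003  0.497 ] open 0.0005348401941757272 z,y in jig [ 0.7073 -0.0008 -0.7069] [-0.004  -1.     -0.0029]
q [-0.4817 -0.1065  2.2162  0.9055  0.5118  0.3064]
rot left [[ 0.0008 -0.0003 -0.0049]]
(-110,-140,200) shift cm tool [  0.4123  -0.26   -15.8788]
(-110,2,190) shift cm tool [ -0.7763 -14.1969   0.6961]
egg top 496 [110.  184.2] 147.07340416080626
[(99, 22), (102, 15), (105, 4), (108, 8), (111, 25), (114, 17), (117, 4), (183, 19), (186, 18), (189, 7), (192, 6), (195, 29), (198, 15), (210, 1), (216, 2)]
```

Call:
{"name": "jog_arm", "arguments": {"deltas": [[0,0,0.0,0.05,0,-2,0],[0,0,0,0.05,0,-2,0],[0,0,0,0.05,0,-2,0],[0,0,0,0.05,0,-2,0],[0,0,0,0.05,0,-2,0],[0,0,0,0.05,0,-2,0],[0,0,0,0.05,0,-2,0],[0,0,0,0.05,0,-2,0],[0,0,0,0,0,0,0]]}}

```text
t: 10.0
tool_pos: [0.4858, -0.1254, 0.2042]
tool_rot: [-2.865, -0.134, -1.195]
contact_force: [0.1, 0.4, 0.6]
opening: 0.0004
```

Call:
{"name": "jog_arm", "arguments": {"deltas": [[0,0,0,-0.08,-1.78,0.07,0],[0,0,0,-0.08,-1.78,0.07,0],[0,0,0,-0.08,-1.78,0.07,0],[0,0,0,-0.08,-1.78,0.07,0],[0,0,0,-0.08,-1.78,0.07,0],[0,0,0,-0.08,-1.78,0.07,0],[0,0,0,-0.08,-1.78,0.07,0],[0,0,0,-0.08,-1.78,0.07,0],[0,0,0,0,0,0,0]]}}

```text
t: 10.75
tool_pos: [0.4712, 0.0202, 0.1908]
tool_rot: [-2.862, -0.139, -1.182]
contact_force: [0.3, 0.0, -0.5]
opening: 0.0
```

```bash
cat > lev.py <<'E'
import numpy as np, sys
s=63;c=np.sqrt(.5);prev=None
for th in [-40,-30,-20,-10,0,10,20,30,40,50,60,70,80,85,90,93]:
    t=np.deg2rad(th);u=np.array([np.sin(t),np.cos(t)]);n=np.array([np.cos(t),-np.sin(t)])
    p=np.array([0,109])+s*u-(6+11*c*abs(np.cos(t)-np.sin(t)))*n+22*c*np.array([-1,1])
    if prev is not None: d=(p-prev)/10; print(th,p.round(1),"tool x,z cm",(c*(d[0]+d[1])).round(2),(c*(d[0]-d[1])).round(2))
    else: print(th,p.round(1))
    prev=p
E
python3 lev.py; python3 st.py 45 "(-69.6,1,160)"
```

```text
-40 [-69.  161.9]
-30 [-61.5 170.8] tool x,z cm 1.16 -0.09
-20 [-52.1 178.3] tool x,z cm 1.19 0.13
-10 [-41.3 184. ] tool x,z cm 1.17 0.36
0 [-29.3 187.6] tool x,z cm 1.1 0.59
10 [-16.7 188.7] tool x,z cm 0.97 0.81
20 [ -4.  187.4] tool x,z cm 0.81 0.99
30 [  8.3 183.5] tool x,z cm 0.6 1.14
40 [ 19.6 177.3] tool x,z cm 0.36 1.24
50 [ 28.2 170.4] tool x,z cm 0.12 1.1
60 [ 34.6 163.7] tool x,z cm -0.02 0.92
70 [ 40.  156.1] tool x,z cm -0.15 0.92
80 [ 44.3 147.6] tool x,z cm -0.29 0.91
85 [ 46.1 143.1] tool x,z cm -0.2 0.44
90 [ 47.4 138.3] tool x,z cm -0.24 0.43
93 [ 48.1 135.4] tool x,z cm -0.16 0.25
t 10.75 jig tcp mm [-111.7724    4.5678  190.7948] F jig [ 0.2596  0.0086 -0.4703] open 1.2362080165512727e-06 z,y in jig [ 0.7056  0.0058 -0.7086] [ 0.0034 -1.     -0.0048]
q [-0.2536 -0.8432  2.501   0.3636  0.7668  1.0516]
rot left [[-0.0058  0.0021 -0.001 ]]
(-69.6,1,160) shift cm tool [0.8157 0.3857 5.1557]
```

Call:
{"name": "jog_arm", "arguments": {"deltas": [[0,0,0,0.17,0.07,1.03,0],[0,0,0,0.17,0.07,1.03,0],[0,0,0,0.17,0.07,1.03,0],[0,0,0,0.17,0.07,1.03,0],[0,0,0,0.17,0.07,1.03,0],[0,0,0,0,0,0,0]]}}

```text
t: 11.25
tool_pos: [0.5144, 0.0175, 0.1596]
tool_rot: [-2.866, -0.131, -1.179]
contact_force: [0.2, -0.5, -0.1]
opening: -0.0002
```

Call:
{"name": "jog_arm", "arguments": {"deltas": [[0,0,0,0.58,0,-0.04,0],[0,0,0,0.58,0,-0.04,0],[0,0,0,0.6,0,0.06,0],[0,0,0,0.6,0,0.06,0],[0,0,0,0.58,0,0.18,0],[0,0,0,0.58,0,0.18,0],[0,0,0,0.55,0,0.3,0],[0,0,0,0.55,0,0.3,0]]}}

```text
t: 11.92
tool_pos: [0.5546, 0.0212, 0.1879]
tool_rot: [-2.864, -0.132, -1.186]
contact_force: [-1.1, -1.0, -0.5]
opening: 0.0001
```

```bash
python3 st.py 45 "(-29.3,1,187.6)"; python3 look.py e
```

```text
t 11.9167 jig tcp mm [-28.6255  -2.3451 187.8888] F jig [-1.2251 -0.8876 -0.501 ] open 9.930387767061612e-05 z,y in jig [ 0.707   0.001  -0.7072] [-0.002  -1.     -0.0035]
q [-0.1904 -0.4911  2.3126  0.3697  0.5877  1.0577]
rot left [[-0.001   0.0002 -0.0039]]
(-29.3,1,187.6) shift cm tool [-0.0694 -0.3343 -0.0269]
egg top 495 [110.  184.2] 147.072792577354
[(99, 21), (102, 16), (105, 6), (108, 8), (111, 23), (114, 18), (117, 4), (123, 1), (183, 17), (186, 17), (189, 10), (192, 6), (195, 29), (198, 15), (207, 1), (210, 1), (216, 2)]
```

View pics/es.png

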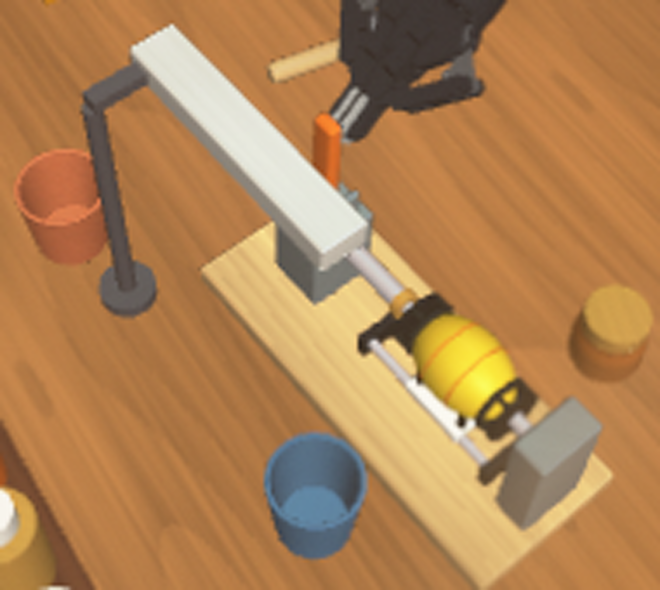

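Lever at (327,150) now stands upright with the fingertips behind it at (350,115), and the egg is seated between the cups. On over the top.

Call:
{"name": "jog_arm", "arguments": {"deltas": [[0,0,0,0.49,-0.1,0.4,0],[0,0,0,0.49,-0.1,0.4,0],[0,0,0,0.4,-0.1,0.5,0],[0,0,0,0.4,0,0.5,0],[0,0,0,0.3,0,0.57,0],[0,0,0,0.3,0,0.57,0],[0,0,0,0.18,0,0.62,0],[0,0,0,0.18,0,0.62,0]]}}

```text
t: 12.68
tool_pos: [0.603, 0.0289, 0.1773]
tool_rot: [-2.864, -0.132, -1.185]
contact_force: [-9.6, -0.7, 4.0]
opening: 0.0001
```

Call:
{"name": "jog_arm", "arguments": {"deltas": [[0,0,0,0.04,0,0.37,0],[0,0,0,0.04,0,0.37,0],[0,0,0,0.04,0,0.37,0],[0,0,0,0,0,0.31,0],[0,0,0,0,0,0.31,0],[0,0,0,-0.01,0,0.31,0]]}}

```text
t: 13.18
tool_pos: [0.6178, 0.0303, 0.1639]
tool_rot: [-2.864, -0.133, -1.185]
contact_force: [-14.8, -0.6, 8.9]
opening: -0.0003
```

```bash
python3 st.py 45 "(34.6,1,163.7)" "(40,1,156)" "(44.3,1,147.6)" "(47.4,1,138.3)"
```

```text
t 13.1833 jig tcp mm [ 35.0993   0.7298 163.8959] F jig [-14.8349   0.8602   8.8775] open -0.0003422925570320928 z,y in jig [ 0.7065  0.0016 -0.7077] [-0.0014 -1.     -0.0036]
q [-0.1418 -0.252   2.1835  0.3797  0.4692  1.0628]
rot left [[-0.0016  0.0009 -0.0035]]
(34.6,1,163.7) shift cm tool [-0.0493 -0.0269 -0.0214]
(40,1,156) shift cm tool [-0.1618  0.002   0.9264]
(44.3,1,147.6) shift cm tool [-0.2891  0.0024  0.8983]
(47.4,1,138.3) shift cm tool [-0.4376  0.0029  0.8772]
```

Call:
{"name": "jog_arm", "arguments": {"deltas": [[0,0,0,-0.08,0,0.31,0],[0,0,0,-0.07,0,0.31,0],[0,0,0,-0.07,0,0.31,0],[0,0,0,-0.1,0,0.3,0],[0,0,0,-0.1,0,0.3,0],[0,0,0,-0.1,0,0.3,0]]}}

```text
t: 13.68
tool_pos: [0.6279, 0.0311, 0.1487]
tool_rot: [-2.863, -0.132, -1.189]
contact_force: [-7.2, -0.7, 7.1]
opening: 0.0
```

Call:
{"name": "jog_arm", "arguments": {"deltas": [[0,0,0,-0.14,0,0.29,0],[0,0,0,-0.14,0,0.29,0],[0,0,0,-0.14,0,0.29,0]]}}

```text
t: 13.93
tool_pos: [0.6316, 0.0313, 0.1402]
tool_rot: [-2.862, -0.131, -1.192]
contact_force: [-6.4, -0.2, 8.5]
opening: -0.0002
```

```bash
python3 st.py 45 "(47.4,1,138.3)"; python3 look.py f;  python3 - <<'E'
from h import *
P=jig(cloud("scene",np.load("pics/sc.npy")));h=cv2.cvtColor(np.load("pics/scim.npy"),cv2.COLOR_RGB2HSV)
b=(h[...,0]<12)&(h[...,1]>200)&(h[...,2]>100)&(abs(P[...,1])<.03)&(abs(P[...,0])<.12)&(P[...,2]>.09)
q=P[b]*1e3;print(len(q),np.percentile(q,[2,50,98],axis=0) if len(q) else "")
E
```

```text
t 13.9333 jig tcp mm [ 48.9698   0.3317 140.153 ] F jig [-6.3776  0.4026  8.5026] open -0.0002448540990857453 z,y in jig [ 0.7098  0.0002 -0.7044] [-0.0026 -1.     -0.0028]
q [-0.135  -0.1743  2.1657  0.4228  0.4067  1.019 ]
rot left [[-0.0002 -0.0039 -0.0038]]
(47.4,1,138.3) shift cm tool [-0.2424 -0.0659  0.0191]
egg top 497 [110.4 184.3] 147.34031436066027
[(99, 19), (102, 15), (105, 6), (108, 9), (111, 23), (114, 18), (117, 1), (180, 1), (183, 17), (186, 19), (189, 8), (192, 6), (195, 27), (198, 16), (207, 1), (210, 1), (216, 2)]
8 [[ 43.78248919  -6.40057664 111.55674429]
 [ 93.37978496   5.6267459  116.34141221]
 [ 94.98588587  11.28508452 120.47109129]]
```

View pics/fs.png

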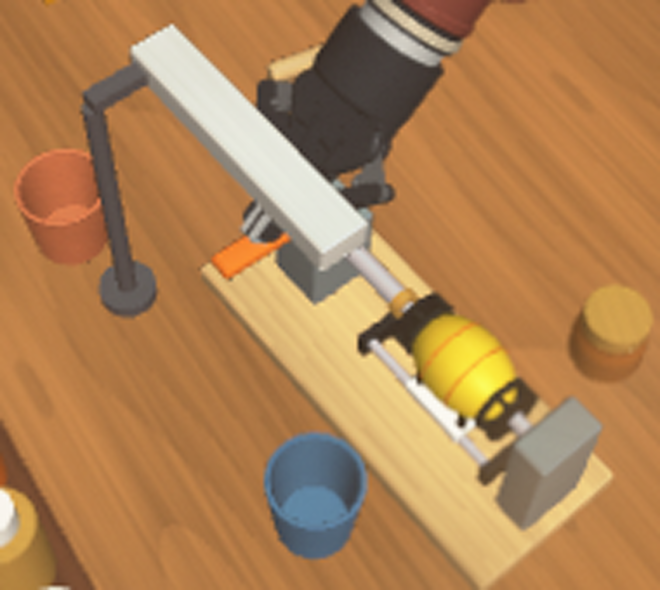

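Lever (tip at (225,265)) is almost level. I'll press down to the stop in small steps.

Call:
{"name": "jog_arm", "arguments": {"deltas": [[0,0,0,-0.12,0,0.07,0],[0,0,0,-0.12,0,0.07,0]]}}

```text
t: 14.2
tool_pos: [0.6311, 0.0311, 0.1376]
tool_rot: [-2.862, -0.13, -1.193]
contact_force: [2.3, 1.6, 5.5]
opening: 0.0002
```

Call:
{"name": "jog_arm", "arguments": {"deltas": [[0,0,0,-0.07,0,0.06,0],[0,0,0,-0.07,0,0.06,0]]}}

```text
t: 14.37
tool_pos: [0.6313, 0.0312, 0.1366]
tool_rot: [-2.861, -0.131, -1.195]
contact_force: [-0.6, 1.9, 8.7]
opening: 0.0
```

```bash
python3 st.py 45
```

```text
t 14.3667 jig tcp mm [ 48.6781   0.2426 136.6272] F jig [-0.382   1.9222  8.7006] open 2.8793973623678635e-05 z,y in jig [ 0.7113 -0.0003 -0.7029] [-0.0031 -1.     -0.0026]
q [-0.1353 -0.1692  2.169   0.4331  0.3972  1.0082]
rot left [[ 0.0003 -0.006  -0.004 ]]
```

Call:
{"name": "jog_arm", "arguments": {"deltas": [[0,0,0,-0.07,0,0.07,0],[0,0,0,-0.07,0,0.07,0]]}}

```text
t: 14.53
tool_pos: [0.6316, 0.0312, 0.136]
tool_rot: [-2.86, -0.132, -1.197]
contact_force: [-20.2, 0.3, 24.9]
opening: -0.0002
```

Call:
{"name": "jog_arm", "arguments": {"deltas": [[0,0,0,-0.05,0,0.05,0],[0,0,0,0,0,0,0]]}}

```text
t: 14.7
tool_pos: [0.6321, 0.0311, 0.1362]
tool_rot: [-2.86, -0.131, -1.199]
contact_force: [-10.4, 0.8, 18.6]
opening: 0.0
```

```bash
python3 st.py 45
```

```text
t 14.7 jig tcp mm [ 49.4427   0.1637 136.1972] F jig [-10.2567   1.8192  18.5537] open 1.9415182972800464e-05 z,y in jig [ 0.7133 -0.0005 -0.7008] [-0.0028 -1.     -0.0021]
q [-0.1352 -0.1668  2.1688  0.4389  0.3927  1.0019]
rot left [[ 0.0005 -0.0089 -0.0035]]
```

Stop reached: 25 N with no further motion. Retreating along the tool axis.

Call:
{"name": "jog_arm", "arguments": {"deltas": [[0,0,0,0,0,-0.5,0],[0,0,0,0,0,-1,0],[0,0,0,0,0,-2,0],[0,0,0,0,0,-2,0],[0,0,0,0,0,-2,0],[0,0,0,0,0,-2,0],[0,0,0,0,0,-2,0],[0,0,0,0,0,-2,0],[0,0,0,0,0,-2,0],[0,0,0,0,0,-1,0],[0,0,0,0,0,0,0],[0,0,0,0,0,0,0]]}}

```text
t: 15.7
tool_pos: [0.5128, 0.02, 0.2471]
tool_rot: [-2.864, -0.132, -1.186]
contact_force: [-0.0, 0.5, -0.4]
opening: -0.0003
```

```bash
python3 st.py 45; python3 look.py g;  python3 - <<'E'
from h import *
P=jig(cloud("scene",np.load("pics/sc.npy")));h=cv2.cvtColor(np.load("pics/scim.npy"),cv2.COLOR_RGB2HSV)
b=(h[...,0]<12)&(h[...,1]>200)&(h[...,2]>100)&(abs(P[...,1])<.03)&(abs(P[...,0])<.12)&(P[...,2]>.09)
q=P[b]*1e3;print(len(q),np.percentile(q,[2,50,98],axis=0) if len(q) else "")
im,d=vision.get_image("top");P=jig(cloud("top",d));H=cv2.cvtColor(im,cv2.COLOR_RGB2HSV)
k=(P[...,2]>.06)&(H[...,2]<60)&(abs(P[...,0])<.024)&(P[...,1]<-.04)&(P[...,1]>-.16);print("knob y",np.percentile(P[k][:,1],[1,5,50,95,99]))
a=np.load("pics/top0im.npy").astype(int);m=(abs(a-im).max(2)>40).astype(np.uint8);k,l,s,c=cv2.connectedComponentsWithStats(m)
print("changed",[x.tolist() for x in s[1:] if x[4]>12])
E
```

```text
t 15.7 jig tcp mm [-70.3413   0.4367 247.1401] F jig [ 0.0214  0.5503 -0.3806] open -0.00027554746162231 z,y in jig [ 0.7069  0.0007 -0.7073] [-0.0023 -1.     -0.0033]
q [-0.2182 -0.7171  2.3446  0.3165  0.7796  1.1203]
rot left [[-0.0007  0.0003 -0.0039]]
egg top 500 [108.8 184.2] 146.51120244208715
[(99, 22), (102, 14), (105, 6), (108, 8), (111, 25), (114, 20), (117, 3), (183, 21), (186, 16), (189, 7), (192, 6), (195, 29), (198, 13), (207, 1), (216, 1)]
7 [[ 45.52636211  -6.66604165 111.69073831]
 [ 71.9708116   -6.28432771 114.94215112]
 [ 94.9028656    3.4634665  116.79911265]]
knob y [-0.08144129 -0.08049646 -0.0717011  -0.06264114 -0.06189473]
changed [[286, 160, 11, 29, 213], [318, 179, 35, 21, 397], [241, 187, 42, 25, 520], [220, 189, 19, 25, 145], [257, 191, 77, 136, 5724], [264, 323, 10, 7, 33], [243, 325, 85, 75, 1701], [253, 331, 9, 6, 30], [263, 330, 9, 4, 23], [314, 337, 5, 16, 28], [250, 349, 8, 4, 15], [316, 350, 15, 38, 267], [556, 367, 84, 33, 1848], [315, 386, 17, 14, 127]]
```

View pics/gs.png

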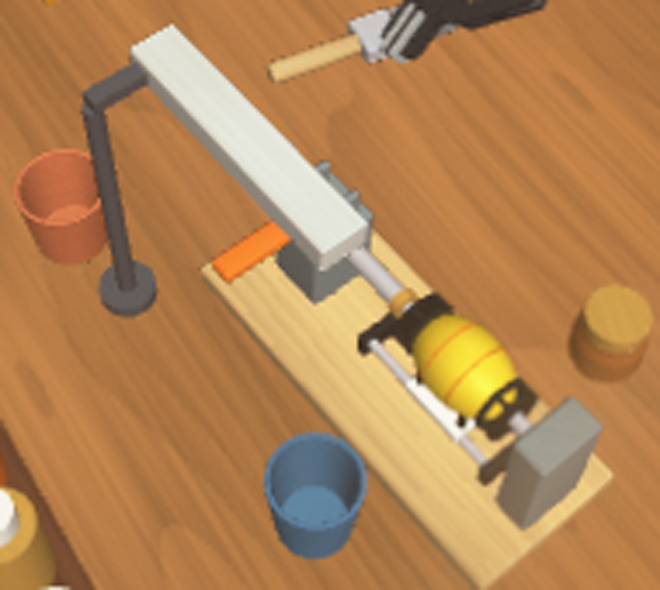

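Lever (215–290, 225–280) lies level at z ≈ 115 mm along its length. The egg is between the cups, the bystanders haven't moved, and the robot is clear, so I'm handing in.

```bash
python3 -c "
from station import ctrl
print(ctrl.finish_job())"
```

```text
the job is handed in; nothing more can be done
None
```

I pushed the knob in by about 64 mm, so the egg sits between the two cups. I then swung the orange lever over centre to its stop, backed the arm clear and handed the job in after about 16 s of robot time.

Last checks:
- **Lever:** its top lies level at about 115 mm along its length. At the stop it took 25 N with no further movement.
- **Egg:** seated, and it stayed within about 1 mm of the same place, as measured, during and after clamping.
- **Rest of the table:** no bystander or lamp movement showed in the before and after pictures. The wrist read no contact after the retreat.
- **Cup spring:** my estimates disagree somewhat. Force put the yield at about 4.6 mm, ring position at about 4 mm, and the earlier egg-position and onset estimates at 6 to 7 mm. All are well short of the 12 mm stop and around the 6 mm aim, but I could not pin the figure down more closely.

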